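# Lock the board cradle's axle with the loop pin

## Robot

A 6-joint arm with a two-finger parallel gripper is mounted at the origin on the work surface. World frame = base frame: x ahead of the robot, y to its left, z up, the work surface at z = 0. Lengths are in mm, angles in rad, forces in N, time in s.
With the tool pointing down it reaches from about 350 to 775 mm from the base axis. Payload 7.3 kg.
Tool frame: the origin (TCP) lies at the very end of the fingers, on their centre line; the grasp point (between the pads) lies bot.grasp_offset behind it (bot.grasp_offset is the distance from the TCP to the grasp point, in mm); z points along the fingers, y is the line along which they close (so a half turn about z gives the same grasp; the last joint's range is limited). The gripper opens to 92 mm and grips with 3 to 60 N. Pads are 19 mm wide; open, the fingers measure 130 mm over their backs; the gripper's body (75 mm by 190 mm) begins 47 mm behind the grasp point.
Start: joints at [-1.404, 0.342, 1.524, -0, 1.275, -0.146], TCP at [161.578, -499.537, 226.741] pointing down, gripper open.
Joint ranges: [-2.53, 2.53], [-0.77, 2.02], [0.04, 2.7], [-1, 4.14], [0.28, 2.66], [-3.11, 3.11]. Speed limits (rad/s): [2.57, 2.57, 3.14, 3.14, 3.14, 3.14].

## Interface

Orientations are given as [roll, pitch, yaw] about the fixed x, y, z axes, in that order (R = Rz(yaw) Ry(pitch) Rx(roll)).
In Python, from plant import bot gives the robot as it stands. The module is installed in compiled form; this text tells all that it offers.
- The arm moves only by the shell command python3 -m handwheel 'ROWS'. ROWS is JSON, a list of rows, each an object of numbers: "claw": the finger opening in mm, from 0 to 91.8; "dx", "dy", "dz": the shift along the tool's x, y, z in mm; "rx", "ry", "rz": the turn, a rotation vector about the tool's x, y, z in rad. A call has 1 to 10 rows; each row shifts and turns the commanded pose from where the row before left it, along the tool's axes as they then stand; what a row does not reach is not made up. A row lasts 1/10 s, in which the tool goes at most 50 mm and 8.59 degrees, less where a joint would pass 70% of its speed; a pose out of reach is approached as far as the arm can. A call is refused whole if a number of a shift passes 50 or a number of a turn 0.15, either way. A call with a gripper value outside its range is refused whole. The fingers move at their own pace and stop on an object; the grip force is fixed at half the most. Time passes only in rows, so rows that do not move let the fingers close. It gives the time, the measured TCP pose, the force and the opening at its end, in the units of the state.
- bot.get_obs(): the state, without advancing time (a new reading comes with each control period).
- bot.capture(name): name is "side" or "top" or "wrist"; returns a dict with "frame" (420x560x3 uint8, red, green, blue), "camera_matrix" (3x3 intrinsics, pixels), "k1" (the pictures are not rectified: a ray, as slopes to the right and down, at radius r is drawn at 1 + k1 r^2 times it, then the intrinsics apply), "view" (4x4, takes a point from world to camera coordinates); the wrist camera has in their place "mount" (4x4, takes a point from camera to tool coordinates, whose origin is the TCP and whose axes are the flange's). Camera axes: x right, y down, z forward; pixel columns grow to the right and rows downward; lengths in mm; the calibration is good to about 2 mm. A picture is of the moment at which its call begins: read the wrist's pose just before it. There is no depth.
- bot.close_job(): hands the job in, once; it reports no verdict.
The state is a dict: "time": time; "joint_positions": joint angles; "dq": joint speeds; "tau": joint torques, N m; "tool_pos": TCP position; "tcp_rot": TCP orientation; "contact_force": force on the tool from outside, world axes, zero at the start; "moment": the same for the moment, N m; "grip_width": finger opening in mm.
Only numpy, scipy, OpenCV 4.12 (cv2) and the standard library are available. Lean on these libraries where they do the work, as an engineer would, in place of code of your own. Each camera call takes 0.05 s, during which the arm holds its last target. There are 200 camera calls.

## Task

Lock the axle of the circuit-board cradle: take the one pin that has a swinging wire loop from the wooden stand and push it down through the cross hole near the axle's free end until its flange rests on the axle, with the loop open and sticking out past the axle's end. Then press the loop down over the end of the axle so that it snaps shut, and let go.

Things in the scene. Friction and masses are not known exactly. Their poses are not given: they have to be found in the camera images.
- pin_head (a point): Centre of the loose loop pin's steel head, an upright plate 24 mm along x, 14 along y, 48 tall: pinch it across y from above. z up; x: the way the open loop points. Flange underside 42 mm below (32 mm wide); under it a shank 12 mm thick, 52 long. Loop pivots reach 33 mm out each side, 30 mm below: keep fingertips above them. Other pins 70 mm off along y, in any order: round head, fixed eye.
- loop (a joint): Angle (rad) of the pin's wire loop about its pivot, which runs along the pin's y 30 mm below pin_head. 0 = open, sticking out level along the pin's x; grows as it swings down; 1.3 = shut, its stop. An over-centre spring holds it open at first and swings it fully shut by itself once pushed past about 0.4; 1 N down on the cross bar is enough. A low spring box behind the flange (to 34 mm along -x) balances it.
- loop_bar (a point): Middle of the loop's cross bar: 6 mm wire, 58 mm long along y, 48 mm from the pivot; axes turn with the loop. Open, it is level, 48 mm out from the pin's axis and 30 mm below pin_head. To shut it, push it straight down from above with shut fingers 40 to 45 mm out from the pin's axis, by some 35 mm: it slips off them and snaps in under the axle.
- cross_hole (a point): Centre of the mouth of the 20 mm round upright through hole in the top of the cradle's flat steel axle, 100 mm above the table. x points along the axle to its free end, 20 mm from here (the pin's x must point the same way); z up. The axle is 36 mm wide, 22 mm thick; an aluminium cheek 118 mm high stands 58 mm off along -x. The cradle is fixed.
There are look-alikes about, which are no part of the job. Leave any orange look-alike of the part that bears pin_head alone.

How it is judged:
By the outcome, as a careful person would: the job done as asked, in the order asked, and still so for the second after the job is handed in, with the robot touching nothing.
It also fails if it takes over 45 s, if anything falls off the work surface, if the arm or the gripper's body presses on something with over 40 N, if the wrist force passes 120 N, or if a joint passes its speed limit or range.

## Working session

There is one attempt and no reset: what is moved stays moved. The work goes in short steps, Python scripts to look and compute and a shell command to move; the robot and the scene stay as the last step left them, time stands still between calls to the robot, and variables do not carry over. Pictures are saved under pics/ and viewed, on a budget of 10 in all, crops included, one or two more only if the job needs it, and the job is handed in when it is done.

```bash
mkdir -p pics && cat > h.py <<'E'
import numpy as np, cv2
from plant import bot
from scipy.spatial.transform import Rotation as R
def T(obs):
    M=np.eye(4); M[:3,:3]=R.from_euler('xyz',obs['tcp_rot']).as_matrix(); M[:3,3]=obs['tool_pos']; return M
def cam(name):
    o=bot.get_obs(); c=bot.capture(name)
    c['cw']=T(o)@np.array(c['mount']) if name=='wrist' else np.linalg.inv(np.array(c['view']))
    return c
def ray(c,uv):
    K=np.array(c['camera_matrix']); p=np.array([(uv[0]-K[0,2])/K[0,0],(uv[1]-K[1,2])/K[1,1]])
    q=p.copy()
    for _ in range(30): q=p/(1+c['k1']*(q@q))
    d=c['cw'][:3,:3]@np.array([q[0],q[1],1]); return c['cw'][:3,3],d
def onz(c,uv,z):
    o,d=ray(c,uv); return o+d*(z-o[2])/d[2]
def proj(c,P):
    w=np.linalg.inv(c['cw']); p=w[:3,:3]@np.array(P)+w[:3,3]; q=p[:2]/p[2]; q=q*(1+c['k1']*(q@q))
    K=np.array(c['camera_matrix']); return np.array([K[0,0]*q[0]+K[0,2],K[1,1]*q[1]+K[1,2]])
def tri(c1,u1,c2,u2):
    o1,d1=ray(c1,u1);o2,d2=ray(c2,u2)
    s=np.linalg.lstsq(np.c_[d1,-d2],o2-o1,rcond=None)[0]
    a=o1+d1*s[0];b=o2+d2*s[1]; return (a+b)/2,np.linalg.norm(a-b)
def save(c,name): cv2.imwrite('pics/'+name,c['frame'][:,:,::-1])
E
python3 - <<'E'
from h import *
import pickle
print(bot.get_obs(),bot.grasp_offset)
for n in('top','side'):
    c=cam(n); save(c,n+'0.png'); pickle.dump(c,open(n+'0.pkl','wb')); print(n,c['cw'],c['camera_matrix'],c['k1'])
E
```

```text
{'time': 0.0, 'joint_positions': array([-1.40403018e+00,  3.42737526e-01,  1.52503247e+00, -2.01348487e-05,
        1.27535308e+00, -1.45976863e-01]), 'dq': array([-0.0027933 , -0.00029265, -0.00036266, -0.00028711, -0.00162115,
        0.00053326]), 'tau': array([ 2.86857801e-03, -4.31238019e+01, -2.44221675e+01,  7.20128207e-02,
        5.58935059e-02, -1.22473562e-04]), 'tool_pos': array([ 161.48613038, -499.12525144,  226.03186903]), 'tcp_rot': array([-3.14007570e+00, -2.03565556e-04,  3.12748737e-01]), 'contact_force': array([-0.74495556,  0.03256173, -0.3175008 ]), 'moment': array([ 0.05536427, -0.01353208, -0.00582935]), 'grip_width': 91.6296528583256} 18.8
top [[ 2.23222340e-02 -9.97359420e-01  6.91079201e-02  4.08408550e+02]
 [-9.99748809e-01 -2.21298897e-02  3.54768244e-03 -2.82100647e+02]
 [-2.00896386e-03 -6.91697530e-02 -9.97602882e-01  1.29181437e+03]
 [ 0.00000000e+00  0.00000000e+00  0.00000000e+00  1.00000000e+00]] [[436.03335397   0.         286.74168668]
 [  0.         436.03335397 209.95764009]
 [  0.           0.           1.        ]] 0.001751160374808711
side [[-9.99782643e-01 -4.26798594e-03  2.04071151e-02  4.46623987e+02]
 [-1.85373110e-02  6.29926776e-01 -7.76433272e-01  9.32387850e+02]
 [-9.54118193e-03 -7.76642802e-01 -6.29868974e-01  1.12247538e+03]
 [ 0.00000000e+00  0.00000000e+00  0.00000000e+00  1.00000000e+00]] [[541.4907965    0.         276.59726045]
 [  0.         541.4907965  212.61762033]
 [  0.           0.           1.        ]] 0.05829275654051201
```

View pics/top0.png

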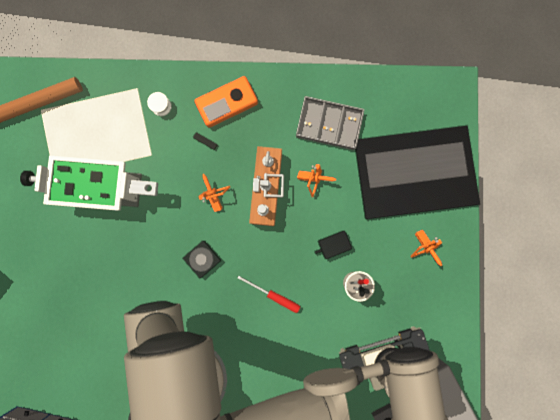

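View pics/side0.png

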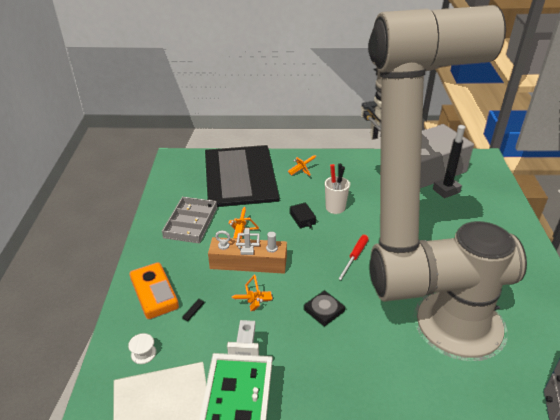

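The top view shows the stand at (266,186), with the loop pin in the middle and its loop pointing to the right. The axle hole is near (150,187), and its free end also points right. The side view shows the pin at (247,240) and the hole near (246,328). I'll enlarge both for more exact pixels.

```bash
python3 - <<'E'
import pickle,cv2,numpy as np
t=pickle.load(open('top0.pkl','rb'))['frame'];s=pickle.load(open('side0.pkl','rb'))['frame']
def z(f,x,y,w,h): return cv2.resize(f[y:y+h,x:x+w],(400,300),interpolation=cv2.INTER_CUBIC)
m=np.vstack([np.hstack([z(t,225,140,80,60),z(t,110,157,80,60)]),np.hstack([z(s,207,215,80,60),z(s,207,305,80,60)])])
cv2.imwrite('pics/zoom.png',m[:,:,::-1])
E
```

```text
(no output)
```

View pics/zoom.png

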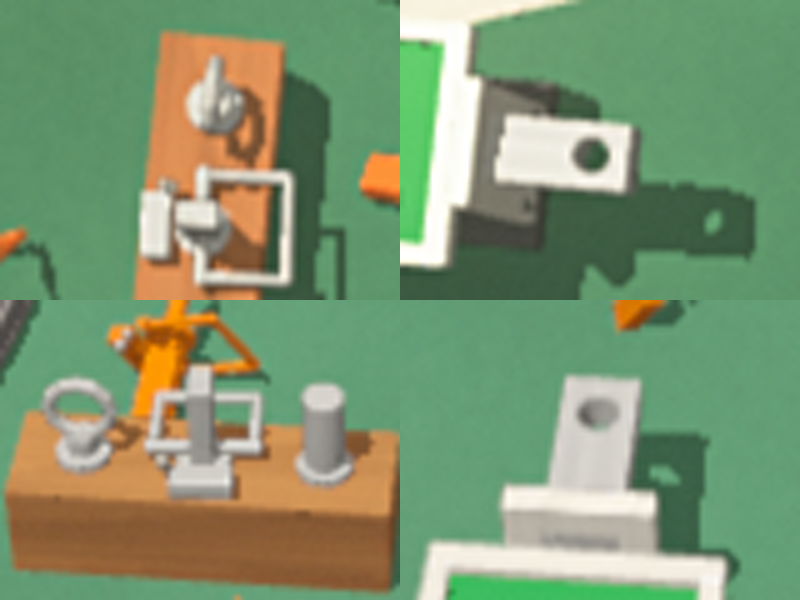

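The zoom shows the pin's head top at top-view (264.6,183) and side-view (247.2,229), with the bar at top (282,186) and side (248.5,234.4). The hole is at top (148.2,188) and side (246.8,327.4). The loop points +column in the top view, the same way as the axle.

```bash
python3 - <<'E'
from h import *
import pickle
t=pickle.load(open('top0.pkl','rb'));s=pickle.load(open('side0.pkl','rb'))
for n,a,b in(('headtop',(264.6,183),(247.2,229)),('bar',(282,186),(248.5,234.4)),('hole',(148.2,188),(246.8,327.4)),
  ):print(n,*tri(t,a,s,b))
H=lambda x,y:onz(t,(110+(x-400)/5,157+y/5),100)
print('hole z100',onz(t,(148.2,188),100), 'axle edges',H(505,115),H(636,123),H(500,183),H(630,192))
# stand edges, loop corners at ~bar height
L=lambda x,y,z:onz(t,(225+x/5,140+y/5),z)
for z in(60,110):print('stand',z,L(160,35,z),L(135,300,z),L(284,40,z),L(262,300,z))
print('loop',L(290,177,113),L(285,283,113),L(203,177,113),L(203,275,113))
E
```

```text
headtop [ 559.94545588 -216.99053737  130.42815392] 0.09256221235418918
bar [ 560.99541296 -262.88012302   69.79483113] 1.0339234719592871
hole [542.77559945 104.56993526  99.73385877] 0.5977102581254117
hole z100 [543.0462426  104.48891895 100.        ] axle edges [564.14557945 152.84521363 100.        ] [561.30834429  80.49029541 100.        ] [526.46794476 153.82547665 100.        ] [523.08450801  82.15243068 100.        ]
stand 60 [ 672.34663427 -188.62760142   60.        ] [ 519.86308592 -178.55867002   60.        ] [ 671.00618677 -259.62546471   60.        ] [ 521.45847998 -250.59737252   60.        ]
stand 110 [ 661.63324716 -192.42172203  110.        ] [ 515.33908708 -182.7614939   110.        ] [ 660.34720914 -260.53774431  110.        ] [ 516.86972324 -251.87610718  110.        ]
loop [ 584.21508274 -265.6078814   113.        ] [ 526.13896233 -264.22241101  113.        ] [ 583.17042894 -218.20016125  113.        ] [ 529.51847547 -219.57763622  113.        ]
```

```bash
python3 -m handwheel '[{"claw":91.8,"rz":-0.137},{"rz":-0.137},{"rz":-0.137},{"rz":-0.137},{"rz":-0.137},{"rz":-0.137},{"rz":-0.137},{"rz":-0.137},{"rz":-0.13}]'; python3 -m handwheel '[{"dx":29,"dy":39},{"dx":29,"dy":39},{"dx":29,"dy":39},{"dx":29,"dy":39},{"dx":29,"dy":39},{"dx":29,"dy":39},{"dx":29,"dy":39},{"dx":29,"dy":39},{"dx":29,"dy":39},{"dx":29,"dy":39}]'; python3 - <<'E'
from h import *
import pickle
c=cam('wrist');save(c,'w1.png');pickle.dump(c,open('w1.pkl','wb'));o=bot.get_obs();print(o['tool_pos'],o['tcp_rot'],o['joint_positions'],c['mount'],c['camera_matrix'],c['k1'])
print(proj(c,[560,-217,130]),proj(c,[561,-263,76]))
E
```

```text
[ 161.51392286 -499.22548973  226.23527088] [-3.14049976e+00 -1.48077533e-04  3.12804569e-01] [-1.40401357e+00  3.42516932e-01  1.52477779e+00 -1.30847674e-05
  1.27540074e+00 -1.46018073e-01] [[-3.63794873e-04 -9.68654099e-01 -2.48413173e-01  6.70390669e+01]
 [ 9.99999931e-01 -3.72336867e-04 -1.25968167e-05 -1.05130434e-01]
 [-8.02914243e-05 -2.48413160e-01  9.68654167e-01 -1.59813227e+02]
 [ 0.00000000e+00  0.00000000e+00  0.00000000e+00  1.00000000e+00]] [[290.27013348   0.         278.15411826]
 [  0.         290.27013348 205.99558609]
 [  0.           0.           1.        ]] -0.04038268286065877
[ 109.68945047 -314.01141421] [ 163.65452279 -301.64851358]invalid input at $[0]: expected keys claw, dx, dy, dz, rx, ry, rz
invalid input at $[0]: expected keys claw, dx, dy, dz, rx, ry, rz
```

View pics/w1.png

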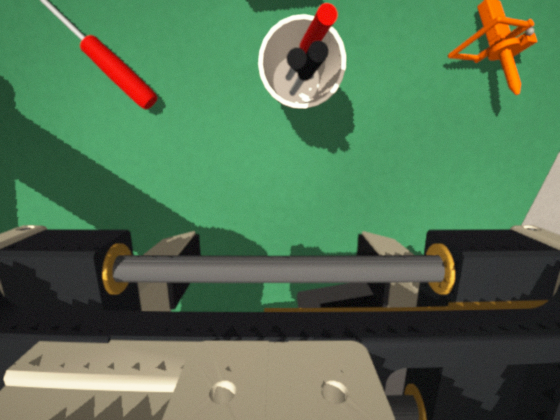

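The rows were refused because every key is required, so the arm hasn't moved. The picture shows only the pen cup and screwdriver from the start pose. I'll resend with full rows.

```bash
python3 -m handwheel '[{"claw":91.8,"dx":0,"dy":0,"dz":0,"rx":0,"ry":0,"rz":-0.137},{"claw":91.8,"dx":0,"dy":0,"dz":0,"rx":0,"ry":0,"rz":-0.137},{"claw":91.8,"dx":0,"dy":0,"dz":0,"rx":0,"ry":0,"rz":-0.137},{"claw":91.8,"dx":0,"dy":0,"dz":0,"rx":0,"ry":0,"rz":-0.137},{"claw":91.8,"dx":0,"dy":0,"dz":0,"rx":0,"ry":0,"rz":-0.137},{"claw":91.8,"dx":0,"dy":0,"dz":0,"rx":0,"ry":0,"rz":-0.137},{"claw":91.8,"dx":0,"dy":0,"dz":0,"rx":0,"ry":0,"rz":-0.137},{"claw":91.8,"dx":0,"dy":0,"dz":0,"rx":0,"ry":0,"rz":-0.137},{"claw":91.8,"dx":0,"dy":0,"dz":0,"rx":0,"ry":0,"rz":-0.13}]'; python3 -m handwheel '[{"claw":91.8,"dx":22,"dy":39,"dz":0,"rx":0,"ry":0,"rz":0},{"claw":91.8,"dx":22,"dy":39,"dz":0,"rx":0,"ry":0,"rz":0},{"claw":91.8,"dx":22,"dy":39,"dz":0,"rx":0,"ry":0,"rz":0},{"claw":91.8,"dx":22,"dy":39,"dz":0,"rx":0,"ry":0,"rz":0},{"claw":91.8,"dx":22,"dy":39,"dz":0,"rx":0,"ry":0,"rz":0},{"claw":91.8,"dx":22,"dy":39,"dz":0,"rx":0,"ry":0,"rz":0},{"claw":91.8,"dx":22,"dy":39,"dz":0,"rx":0,"ry":0,"rz":0},{"claw":91.8,"dx":22,"dy":39,"dz":0,"rx":0,"ry":0,"rz":0},{"claw":91.8,"dx":22,"dy":39,"dz":0,"rx":0,"ry":0,"rz":0},{"claw":91.8,"dx":0,"dy":0,"dz":0,"rx":0,"ry":0,"rz":0}]'; python3 - <<'E'
from h import *
import pickle
c=cam('wrist');save(c,'w2.png');pickle.dump(c,open('w2.pkl','wb'));o=bot.get_obs();print(o['time'],o['tool_pos'],o['tcp_rot'],o['joint_positions'])
print(proj(c,[560,-217,130]),proj(c,[561,-263,76]))
E
```

```text
time: 1.05
tool_pos: [161.6, -499.3, 226.4]
tcp_rot: [-3.141, -0.001, 1.544]
contact_force: [-0.7, -0.2, -0.2]
grip_width: 92.2
time: 2.05
tool_pos: [522.6, -309.5, 225.8]
tcp_rot: [3.141, -0.001, 1.544]
contact_force: [0.3, 0.2, -0.6]
grip_width: 91.5
2.1 [ 520.44879546 -310.96078826  225.7761233 ] [-3.14074193e+00 -7.64605900e-04  1.54286217e+00] [-6.64978596e-01  4.94475935e-01  1.28631869e+00  1.11018290e-04
  1.36193669e+00 -6.37067846e-01]
[319.13582843  99.16412512] [312.83596545 150.76851824]
```

View pics/w2.png

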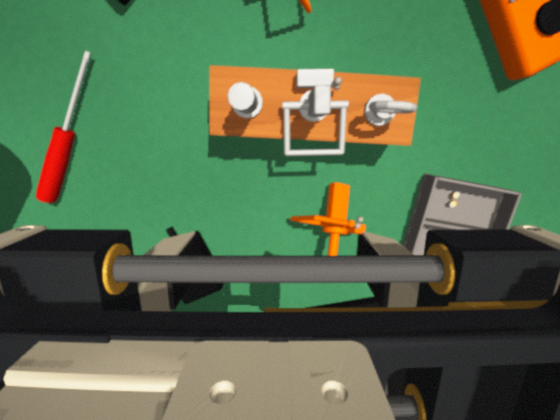

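The wrist view shows the loop pin in the stand's middle hole, with its head top near (321,98), the bar from (286,154) to (343,153), and the spring box at (315,77). These match the predictions to 2 px. An enlarged crop should give the yaw and the head centre.

```bash
python3 - <<'E'
import cv2
f=cv2.imread('pics/w2.png')[60:165,260:400]
cv2.imwrite('pics/w2z.png',cv2.resize(f,None,fx=5.7,fy=5.7,interpolation=cv2.INTER_CUBIC))
E
```

```text
(no output)
```

View pics/w2z.png

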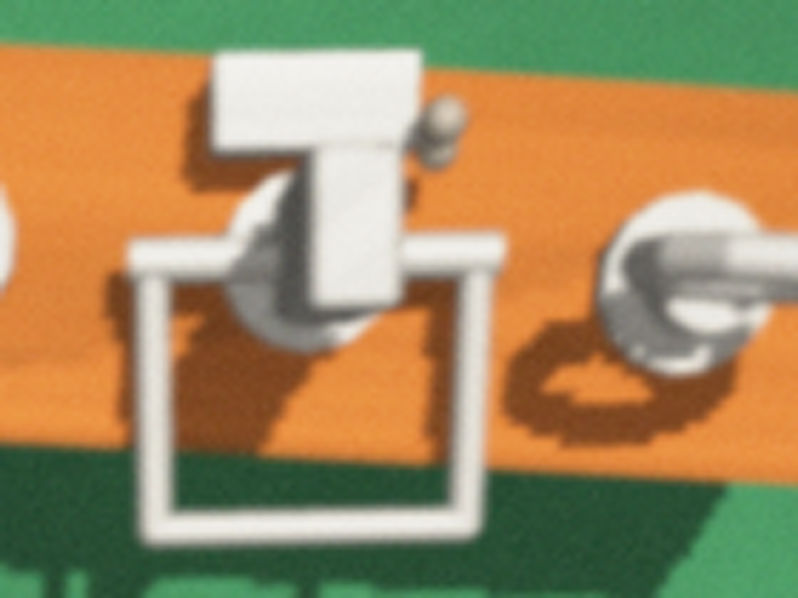

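The zoom gives the head-top centre at full-image (322.6,99.6), the pivot axis from (283.2,105.1) to (348.6,103.9), and the bar from (285.4,152.5) to (344.2,151.2). Next I'll turn these into positions and offsets.

```bash
python3 - <<'E'
from h import *
import pickle
c=pickle.load(open('w2.pkl','rb'));t=pickle.load(open('top0.pkl','rb'));s=pickle.load(open('side0.pkl','rb'))
h=onz(c,(322.6,99.6),130);print('head',h,'tri',tri(c,(322.6,99.6),s,(247.2,229)))
for a,b in(((283.2,105.1),(348.6,103.9)),((285.4,152.5),(344.2,151.2)),((297.4,69.2),(333.7,68.6)),((314.6,113.5),(330.2,113.3))):
  A,B=onz(c,a,76),onz(c,b,76);d=B-A;print(A,B,(A+B)/2,'len',np.hypot(*d[:2]),'ang',np.arctan2(d[1],d[0]))
o=bot.get_obs();print(o['tool_pos'],o['tcp_rot'])
E
```

```text
head [ 562.9032307  -217.41429374  130.        ] tri (array([ 561.3836453 , -217.42531751,  130.29109644]), np.float64(2.9217296981721996))
[ 530.88569521 -216.32904722   76.        ] [ 597.46755848 -216.72950334   76.        ] [ 564.17662684 -216.52927528   76.        ] len 66.5830675295233 ang -0.006014420025627137
[ 532.09356362 -264.04627352   76.        ] [ 594.11352024 -264.26183645   76.        ] [ 563.10354193 -264.15405498   76.        ] len 62.02033123075875 ang -0.0034756886749072544
[ 545.7621048  -182.57320478   76.        ] [ 581.80691458 -182.82058543   76.        ] [ 563.78450969 -182.6968951    76.        ] len 36.04565867620976 ang -0.0068630343417030995
[ 562.81244816 -225.35814098   76.        ] [ 578.80075767 -225.53389349   76.        ] [ 570.80660291 -225.44601724   76.        ] len 15.989275464294327 ang -0.010992120620685362
[ 520.44879546 -310.96078826  225.7761233 ] [-3.14074193e+00 -7.64605900e-04  1.54286217e+00]
```

```bash
python3 - <<'E'
from h import *
import pickle
c0=pickle.load(open('w2.pkl','rb'))
for i in range(3):
  o=bot.get_obs();print(o['time'],o['tool_pos'],o['tcp_rot'])
  c=cam('wrist')
  a,b=[cv2.cvtColor(x['frame'],cv2.COLOR_RGB2GRAY) for x in(c0,c)]
  r=cv2.matchTemplate(b,a[60:165,260:400],cv2.TM_CCOEFF_NORMED);p=np.array(cv2.minMaxLoc(r)[3])-[260,60];print(p)
  print(onz(c,np.array((322.6,99.6))+p,130),onz(c0,(322.6,99.6),130))
E
```

```text
2.1 [ 520.44879546 -310.96078826  225.7761233 ] [-3.14074193e+00 -7.64605900e-04  1.54286217e+00]
[ 3 -2]
[ 563.13708617 -217.46131457  130.        ] [ 562.9032307  -217.41429374  130.        ]
2.15 [ 519.1315291  -312.01987787  225.93718946] [-3.14026225e+00 -4.57219062e-04  1.54100740e+00]
[ 4 -3]
[ 562.79420302 -217.84106103  130.        ] [ 562.9032307  -217.41429374  130.        ]
2.2 [ 518.34104364 -312.74962871  226.17488578] [-3.14032117e+00 -2.65229491e-04  1.53942555e+00]
[ 5 -4]
[ 563.02542048 -217.86135912  130.        ] [ 562.9032307  -217.41429374  130.        ]
```

```bash
python3 -m handwheel '[{"claw":50,"dx":0,"dy":0,"dz":0,"rx":0,"ry":0,"rz":-0.025},{"claw":50,"dx":32,"dy":15,"dz":0,"rx":0,"ry":0,"rz":0},{"claw":50,"dx":32,"dy":15,"dz":0,"rx":0,"ry":0,"rz":0},{"claw":50,"dx":32,"dy":14,"dz":30,"rx":0,"ry":0,"rz":0},{"claw":50,"dx":0,"dy":0,"dz":20,"rx":0,"ry":0,"rz":0},{"claw":50,"dx":0,"dy":0,"dz":0,"rx":0,"ry":0,"rz":0},{"claw":50,"dx":0,"dy":0,"dz":0,"rx":0,"ry":0,"rz":0},{"claw":50,"dx":0,"dy":0,"dz":0,"rx":0,"ry":0,"rz":0},{"claw":50,"dx":0,"dy":0,"dz":0,"rx":0,"ry":0,"rz":0},{"claw":50,"dx":0,"dy":0,"dz":0,"rx":0,"ry":0,"rz":0}]'
```

```text
time: 3.25
tool_pos: [563.5, -218.0, 177.7]
tcp_rot: [3.14, 0.001, 1.563]
contact_force: [0.5, 0.2, 0.0]
grip_width: 50.2
```

```bash
python3 -m handwheel '[{"claw":50,"dx":0,"dy":-0.5,"dz":25,"rx":0,"ry":0,"rz":0},{"claw":50,"dx":0,"dy":0,"dz":25,"rx":0,"ry":0,"rz":0},{"claw":50,"dx":0,"dy":0,"dz":20,"rx":0,"ry":0,"rz":0},{"claw":50,"dx":0,"dy":0,"dz":16,"rx":0,"ry":0,"rz":0},{"claw":50,"dx":0,"dy":0,"dz":0,"rx":0,"ry":0,"rz":0},{"claw":50,"dx":0,"dy":0,"dz":0,"rx":0,"ry":0,"rz":0},{"claw":50,"dx":0,"dy":0,"dz":0,"rx":0,"ry":0,"rz":0}]' && python3 -m handwheel '[{"claw":0,"dx":0,"dy":0,"dz":0,"rx":0,"ry":0,"rz":0},{"claw":0,"dx":0,"dy":0,"dz":0,"rx":0,"ry":0,"rz":0},{"claw":0,"dx":0,"dy":0,"dz":0,"rx":0,"ry":0,"rz":0},{"claw":0,"dx":0,"dy":0,"dz":0,"rx":0,"ry":0,"rz":0},{"claw":0,"dx":0,"dy":0,"dz":0,"rx":0,"ry":0,"rz":0},{"claw":0,"dx":0,"dy":0,"dz":0,"rx":0,"ry":0,"rz":0}]'
```

```text
time: 3.95
tool_pos: [563.6, -217.7, 92.1]
tcp_rot: [3.14, 0.001, 1.564]
contact_force: [0.1, -0.2, 0.7]
grip_width: 50.1
time: 4.55
tool_pos: [562.9, -217.2, 90.8]
tcp_rot: [3.141, 0.0, 1.564]
contact_force: [-0.6, 0.1, 1.7]
grip_width: 13.6
```

```bash
python3 -m handwheel '[{"claw":0,"dx":0,"dy":0,"dz":-14,"rx":0,"ry":0,"rz":0},{"claw":0,"dx":0,"dy":0,"dz":-30,"rx":0,"ry":0,"rz":0},{"claw":0,"dx":0,"dy":0,"dz":-30,"rx":0,"ry":0,"rz":0},{"claw":0,"dx":0,"dy":0,"dz":-30,"rx":0,"ry":0,"rz":0},{"claw":0,"dx":0,"dy":0,"dz":-30,"rx":0,"ry":0,"rz":0},{"claw":0,"dx":0,"dy":0,"dz":0,"rx":0,"ry":0,"rz":0}]' && python3 -m handwheel '[{"claw":0,"dx":25,"dy":-3,"dz":0,"rx":0,"ry":0,"rz":0.01},{"claw":0,"dx":30,"dy":-3,"dz":0,"rx":0,"ry":0,"rz":0.01},{"claw":0,"dx":35,"dy":-3,"dz":0,"rx":0,"ry":0,"rz":0.01},{"claw":0,"dx":35,"dy":-3,"dz":0,"rx":0,"ry":0,"rz":0.006},{"claw":0,"dx":35,"dy":-3,"dz":0,"rx":0,"ry":0,"rz":0},{"claw":0,"dx":35,"dy":-3,"dz":0,"rx":0,"ry":0,"rz":0},{"claw":0,"dx":25,"dy":-2,"dz":0,"rx":0,"ry":0,"rz":0},{"claw":0,"dx":7,"dy":-1,"dz":0,"rx":0,"ry":0,"rz":0},{"claw":0,"dx":0,"dy":0,"dz":0,"rx":0,"ry":0,"rz":0},{"claw":0,"dx":0,"dy":0,"dz":0,"rx":0,"ry":0,"rz":0}]' && python3 -m handwheel '[{"claw":0,"dx":0,"dy":0,"dz":0,"rx":0,"ry":0,"rz":0},{"claw":0,"dx":0,"dy":0,"dz":0,"rx":0,"ry":0,"rz":0}]' && python3 - <<'E'
from h import *
import pickle
c=cam('wrist');pickle.dump(c,open('w3.pkl','wb'));s=cam('side');pickle.dump(s,open('s3.pkl','wb'));o=bot.get_obs();print(o['tool_pos'],o['tcp_rot'])
p=proj(c,[543,104.5,100]);q=proj(s,np.array(o['tool_pos'])-[0,20,20]);print(p,q)
def z(f,u,w,h,W): x=int(max(0,min(560-w,u[0]-w/2)));y=int(max(0,min(420-h,u[1]-h/2)));print(x,y);return cv2.resize(f[y:y+h,x:x+w],(W,W*h//w),interpolation=cv2.INTER_CUBIC)
m=np.hstack([z(c['frame'],p,100,130,400),z(s['frame'],q,100,130,400)]);cv2.imwrite('pics/m3.png',m[:,:,::-1])
E
```

```text
time: 5.15
tool_pos: [564.6, -218.0, 229.0]
tcp_rot: [3.135, 0.004, 1.564]
contact_force: [0.2, 0.1, -1.1]
grip_width: 13.8
time: 6.15
tool_pos: [549.1, 9.5, 224.0]
tcp_rot: [-3.141, 0.001, 1.528]
contact_force: [-0.0, -0.0, -1.8]
grip_width: 13.7
time: 6.35
tool_pos: [549.3, 9.3, 224.5]
tcp_rot: [-3.141, 0.0, 1.526]
contact_force: [-0.4, 0.0, -2.1]
grip_width: 13.8
[549.28522917   9.57221656 224.61881837] [-3.14156081e+00  1.73747836e-04  1.52666959e+00]
[266.30949929 100.71117023] [245.04856086 261.54997044]
216 35
195 196
```

View pics/m3.png

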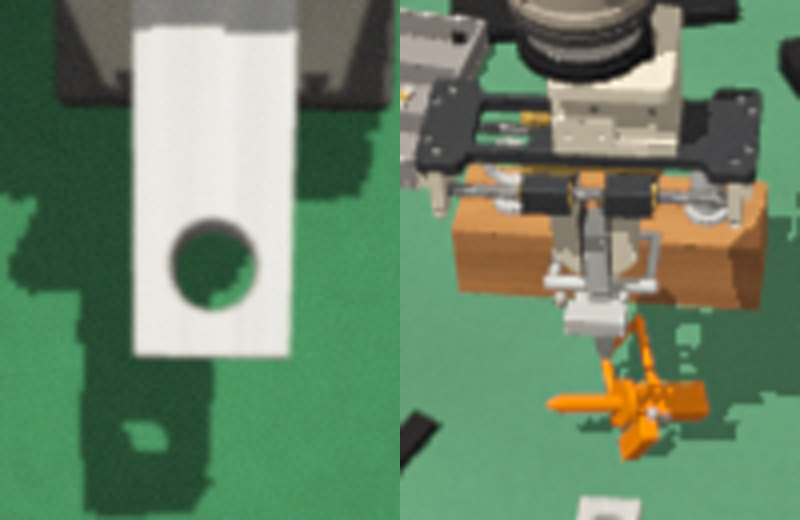

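The left half shows the hole at wrist pixel (269.3,101). The axle's edges run from columns 249.3 to 290.3 at row 42.5 and from 249.3 to 288.5 at row 123.8. The right half shows the pin hanging upright with its loop open and its tip near side pixel (246,285).

```bash
python3 - <<'E'
from h import *
import pickle
c=pickle.load(open('w3.pkl','rb'));s=pickle.load(open('s3.pkl','rb'));o=bot.get_obs();P=o['tool_pos']
h=onz(c,(269.3,101.1),100);print('hole',h,'tri',tri(c,(269.3,101.1),s,(246.8,327.4)))
a=[onz(c,p,100) for p in((249.3,42.5),(290.3,42.5),(249.3,123.8),(288.5,123.8))];print(a)
d=(a[2]+a[3]-a[0]-a[1])/2;print('axle yaw',np.arctan2(d[1],d[0])+np.pi)
# pin tip in side view, plane y=P.y
O,D=ray(s,(246.3,284.8));print('tip',O+D*(P[1]-O[1])/D[1],P)
print('expect tip px',proj(s,P-[0,0,79]),'head top px',proj(s,P+[0,0,39]))
E
```

```text
hole [545.75975672 104.02752154 100.        ] tri (array([544.14975737, 103.95557961,  98.66213895]), np.float64(3.1784387567027994))
[array([530.46571232, 154.97985087, 100.        ]), array([567.08152189, 153.28017647, 100.        ]), array([525.80163594,  84.4669142 , 100.        ]), array([562.83832305,  82.77525316, 100.        ])]
axle yaw 1.507715964666437
tip [547.65634775   9.57221656 144.66555737] [549.28522917   9.57221656 224.61881837]
expect tip px [245.62150562 284.52699281] head top px [243.33332192 249.29769118]
```

```bash
python3 -m handwheel '[{"claw":0,"dx":0,"dy":0,"dz":0,"rx":0,"ry":0,"rz":0.012},{"claw":0,"dx":20,"dy":-2,"dz":0,"rx":0,"ry":0,"rz":0},{"claw":0,"dx":25,"dy":-2,"dz":0,"rx":0,"ry":0,"rz":0},{"claw":0,"dx":25,"dy":-2,"dz":0,"rx":0,"ry":0,"rz":0},{"claw":0,"dx":20,"dy":-2,"dz":10,"rx":0,"ry":0,"rz":0},{"claw":0,"dx":4.6,"dy":-1,"dz":15,"rx":0,"ry":0,"rz":0},{"claw":0,"dx":0,"dy":0,"dz":12,"rx":0,"ry":0,"rz":0},{"claw":0,"dx":0,"dy":0,"dz":0,"rx":0,"ry":0,"rz":0},{"claw":0,"dx":0,"dy":0,"dz":0,"rx":0,"ry":0,"rz":0},{"claw":0,"dx":0,"dy":0,"dz":0,"rx":0,"ry":0,"rz":0}]' && python3 -m handwheel '[{"claw":0,"dx":0,"dy":0,"dz":0,"rx":0,"ry":0,"rz":0}]' && python3 - <<'E'
from h import *
s=cam('side');t=cam('top');o=bot.get_obs();print(o['tool_pos'],o['tcp_rot'])
q=proj(s,[545,104,110]);p=proj(t,[545,104,110]);print(p,q)
def z(f,u,w,h,W): x=int(max(0,min(560-w,u[0]-w/2)));y=int(max(0,min(420-h,u[1]-h/2)));print(x,y);return cv2.resize(f[y:y+h,x:x+w],(W,W*h//w),interpolation=cv2.INTER_CUBIC)
m=np.hstack([z(s['frame'],q,80,100,400),z(t['frame'],p,80,100,400)]);cv2.imwrite('pics/m4.png',m[:,:,::-1])
E
```

```text
time: 7.45
tool_pos: [546.0, 104.7, 188.4]
tcp_rot: [3.14, 0.0, 1.515]
contact_force: [0.3, -0.2, -2.2]
grip_width: 14.1
time: 7.55
tool_pos: [545.9, 104.9, 188.4]
tcp_rot: [3.14, -0.0, 1.515]
contact_force: [0.2, 0.2, -2.4]
grip_width: 13.7
[545.69713552 105.04261894 188.21150786] [ 3.14065353e+00 -2.40587483e-05  1.51529337e+00]
[147.24127031 186.85446165] [245.5605478  324.37947427]
205 274
107 136
```

View pics/m4.png

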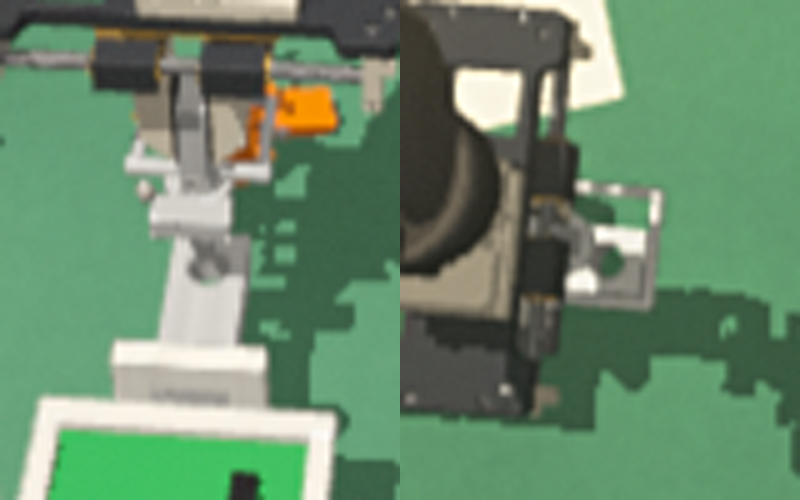

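The side half shows the shank tip over the hole at zoom (207,265), still about 9 mm up and centred. The loop is open past the axle's end, so I'll insert gently.

```bash
python3 -m handwheel '[{"claw":0,"dx":-0.3,"dy":0,"dz":5,"rx":0,"ry":0,"rz":0},{"claw":0,"dx":0,"dy":0,"dz":4,"rx":0,"ry":0,"rz":0},{"claw":0,"dx":0,"dy":0,"dz":4,"rx":0,"ry":0,"rz":0},{"claw":0,"dx":0,"dy":0,"dz":4,"rx":0,"ry":0,"rz":0},{"claw":0,"dx":0,"dy":0,"dz":4,"rx":0,"ry":0,"rz":0},{"claw":0,"dx":0,"dy":0,"dz":0,"rx":0,"ry":0,"rz":0},{"claw":0,"dx":0,"dy":0,"dz":0,"rx":0,"ry":0,"rz":0}]'
```

```text
time: 8.35
tool_pos: [545.4, 105.0, 166.6]
tcp_rot: [-3.141, 0.0, 1.516]
contact_force: [0.4, 0.1, -1.6]
grip_width: 13.9
```

```bash
python3 -m handwheel '[{"claw":0,"dx":0,"dy":0,"dz":7,"rx":0,"ry":0,"rz":0},{"claw":0,"dx":0,"dy":0,"dz":7,"rx":0,"ry":0,"rz":0},{"claw":0,"dx":0,"dy":0,"dz":7,"rx":0,"ry":0,"rz":0},{"claw":0,"dx":0,"dy":0,"dz":7,"rx":0,"ry":0,"rz":0},{"claw":0,"dx":0,"dy":0,"dz":6,"rx":0,"ry":0,"rz":0},{"claw":0,"dx":0,"dy":0,"dz":0,"rx":0,"ry":0,"rz":0},{"claw":0,"dx":0,"dy":0,"dz":0,"rx":0,"ry":0,"rz":0},{"claw":0,"dx":0,"dy":0,"dz":0,"rx":0,"ry":0,"rz":0}]'
```

```text
time: 9.15
tool_pos: [545.7, 105.0, 133.0]
tcp_rot: [3.141, 0.0, 1.516]
contact_force: [-1.4, -0.3, -1.8]
grip_width: 13.9
```

```bash
python3 -m handwheel '[{"claw":0,"dx":0,"dy":0,"dz":2,"rx":0,"ry":0,"rz":0},{"claw":0,"dx":0,"dy":0,"dz":0,"rx":0,"ry":0,"rz":0},{"claw":0,"dx":0,"dy":0,"dz":0,"rx":0,"ry":0,"rz":0}]'
```

```text
time: 9.45
tool_pos: [545.4, 105.0, 130.7]
tcp_rot: [3.142, 0.0, 1.516]
contact_force: [-1.1, 0.2, -1.7]
grip_width: 14.0
```

```bash
python3 -m handwheel '[{"claw":0,"dx":0,"dy":0,"dz":2,"rx":0,"ry":0,"rz":0},{"claw":0,"dx":0,"dy":0,"dz":0,"rx":0,"ry":0,"rz":0},{"claw":0,"dx":0,"dy":0,"dz":0,"rx":0,"ry":0,"rz":0}]'; python3 -m handwheel '[{"claw":0,"dx":0,"dy":0,"dz":1.5,"rx":0,"ry":0,"rz":0},{"claw":0,"dx":0,"dy":0,"dz":0,"rx":0,"ry":0,"rz":0},{"claw":0,"dx":0,"dy":0,"dz":0,"rx":0,"ry":0,"rz":0}]'
```

```text
time: 9.75
tool_pos: [545.6, 105.0, 128.8]
tcp_rot: [3.141, 0.0, 1.516]
contact_force: [0.7, 0.2, -0.8]
grip_width: 14.1
time: 10.05
tool_pos: [545.6, 105.0, 128.7]
tcp_rot: [3.14, 0.0, 1.516]
contact_force: [-3.1, -0.4, 8.3]
grip_width: 13.8
```

The flange is seated: z stalls at 128.7 with 8 N up, matching the expected height. I'll ease off, release and rise.

```bash
python3 -m handwheel '[{"claw":0,"dx":0,"dy":0,"dz":-1.2,"rx":0,"ry":0,"rz":0},{"claw":45,"dx":0,"dy":0,"dz":0,"rx":0,"ry":0,"rz":0},{"claw":45,"dx":0,"dy":0,"dz":0,"rx":0,"ry":0,"rz":0},{"claw":45,"dx":0,"dy":0,"dz":0,"rx":0,"ry":0,"rz":0},{"claw":45,"dx":0,"dy":0,"dz":0,"rx":0,"ry":0,"rz":0},{"claw":45,"dx":0,"dy":0,"dz":-10,"rx":0,"ry":0,"rz":0},{"claw":45,"dx":0,"dy":0,"dz":-20,"rx":0,"ry":0,"rz":0},{"claw":45,"dx":0,"dy":0,"dz":-25,"rx":0,"ry":0,"rz":0},{"claw":45,"dx":0,"dy":0,"dz":0,"rx":0,"ry":0,"rz":0}]' && python3 -m handwheel '[{"claw":0,"dx":-15,"dy":0,"dz":-5,"rx":0,"ry":0,"rz":0},{"claw":0,"dx":-20,"dy":0,"dz":0,"rx":0,"ry":0,"rz":0},{"claw":0,"dx":-20,"dy":0,"dz":0,"rx":0,"ry":0,"rz":0},{"claw":0,"dx":-25,"dy":0,"dz":0,"rx":0,"ry":0,"rz":0},{"claw":0,"dx":0,"dy":0,"dz":0,"rx":0,"ry":0.1,"rz":0},{"claw":0,"dx":0,"dy":0,"dz":0,"rx":0,"ry":0.1,"rz":0},{"claw":0,"dx":0,"dy":0,"dz":0,"rx":0,"ry":0.1,"rz":0},{"claw":0,"dx":0,"dy":0,"dz":0,"rx":0,"ry":0,"rz":0},{"claw":0,"dx":0,"dy":0,"dz":0,"rx":0,"ry":0,"rz":0},{"claw":0,"dx":0,"dy":0,"dz":0,"rx":0,"ry":0,"rz":0}]' && python3 - <<'E'
from h import *
import pickle
w=cam('wrist');s=cam('side');pickle.dump((w,s),open('5.pkl','wb'));o=bot.get_obs();print(o['tool_pos'],o['tcp_rot'],o['joint_positions'])
q=proj(s,[545,90,120]);p=proj(w,[545,90,120]);print(p,q)
def z(f,u,w,h,W): x=int(max(0,min(560-w,u[0]-w/2)));y=int(max(0,min(420-h,u[1]-h/2)));print(x,y);return cv2.resize(f[y:y+h,x:x+w],(W,W*h//w),interpolation=cv2.INTER_CUBIC)
m=np.hstack([z(s['frame'],q,100,140,400),z(w['frame'],p,160,224,400)]);cv2.imwrite('pics/m5.png',m[:,:,::-1])
E
```

```text
time: 10.95
tool_pos: [547.5, 105.2, 187.4]
tcp_rot: [3.134, -0.001, 1.516]
contact_force: [0.3, 0.3, 0.5]
grip_width: 44.7
time: 11.95
tool_pos: [540.8, 25.3, 188.4]
tcp_rot: [-3.141, -0.298, 1.516]
contact_force: [-1.0, -0.1, -0.6]
grip_width: 0.6
[540.93189049  25.89851959 188.54025042] [ 3.14136558 -0.29871994  1.51752593] [-0.26736644  0.41633454  1.56253988  0.3086954   1.24286873 -0.32597924]
[278.31836423 162.95280583] [245.74974089 316.9555364 ]
195 246
198 50
```

View pics/m5.png

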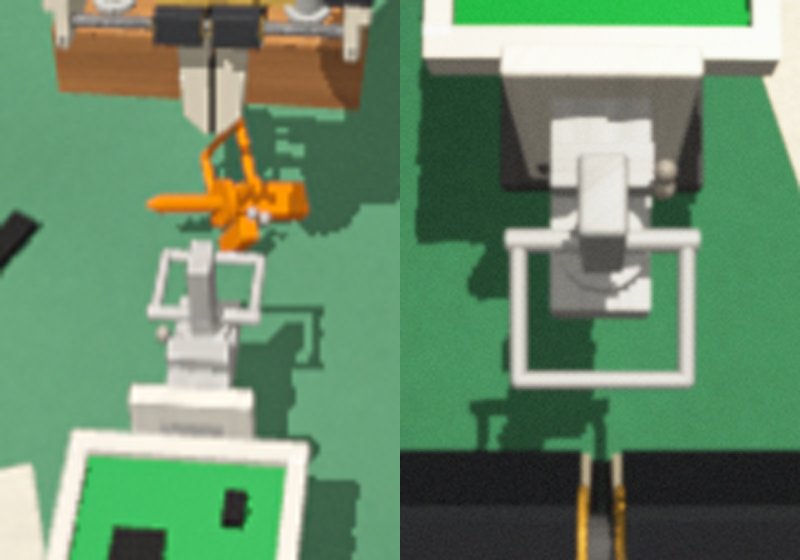

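The pin is seated with its loop open past the axle's end, and the bar's middle is at wrist pixel (279.2,201.6).

```bash
python3 - <<'E'
from h import *
import pickle
w,s=pickle.load(open('5.pkl','rb'))
b=onz(w,(279.2,201.6),112);pv=onz(w,(198+203/2.5,50+239/2.5),112);h=onz(w,(198+203/2.5,50+195/2.5),166)
print('bar',b,'pivot',pv,'headtop',h,np.linalg.norm(b-pv))
E
```

```text
bar [544.00703351  58.10889962 112.        ] pivot [546.68076924 106.7251218  112.        ] headtop [546.4368635  104.96830621 166.        ] 48.68969009824015
```

```bash
python3 -m handwheel '[{"claw":0,"dx":4.7,"dy":0.1,"dz":15.8,"rx":0,"ry":0,"rz":0},{"claw":0,"dx":4.7,"dy":0.1,"dz":15.8,"rx":0,"ry":0,"rz":0},{"claw":0,"dx":4.7,"dy":0.1,"dz":15.8,"rx":0,"ry":0,"rz":0},{"claw":0,"dx":4.7,"dy":0.1,"dz":15.8,"rx":0,"ry":0,"rz":0},{"claw":0,"dx":0,"dy":0,"dz":0,"rx":0,"ry":0,"rz":0},{"claw":0,"dx":0,"dy":0,"dz":0,"rx":0,"ry":0,"rz":0},{"claw":0,"dx":0,"dy":0,"dz":0,"rx":0,"ry":0,"rz":0},{"claw":0,"dx":0,"dy":0,"dz":0,"rx":0,"ry":0,"rz":0}]'
```

```text
time: 12.85
tool_pos: [543.9, 61.3, 134.4]
tcp_rot: [3.14, -0.3, 1.516]
contact_force: [-0.2, -0.8, 0.6]
grip_width: 0.4
```

```bash
python3 -m handwheel '[{"claw":0,"dx":-2.06,"dy":0,"dz":6.7,"rx":0,"ry":0,"rz":0},{"claw":0,"dx":-2.06,"dy":0,"dz":6.7,"rx":0,"ry":0,"rz":0},{"claw":0,"dx":-2.06,"dy":0,"dz":6.7,"rx":0,"ry":0,"rz":0},{"claw":0,"dx":-2.06,"dy":0,"dz":6.7,"rx":0,"ry":0,"rz":0},{"claw":0,"dx":-2.06,"dy":0,"dz":6.7,"rx":0,"ry":0,"rz":0}]'; python3 -m handwheel '[{"claw":0,"dx":-2.06,"dy":0,"dz":6.7,"rx":0,"ry":0,"rz":0},{"claw":0,"dx":-2.06,"dy":0,"dz":6.7,"rx":0,"ry":0,"rz":0},{"claw":0,"dx":-2.06,"dy":0,"dz":6.7,"rx":0,"ry":0,"rz":0},{"claw":0,"dx":0,"dy":0,"dz":0,"rx":0,"ry":0,"rz":0},{"claw":0,"dx":0,"dy":0,"dz":0,"rx":0,"ry":0,"rz":0},{"claw":0,"dx":0,"dy":0,"dz":0,"rx":0,"ry":0,"rz":0}]'
```

```text
time: 13.35
tool_pos: [543.3, 61.7, 97.7]
tcp_rot: [-3.141, -0.3, 1.516]
contact_force: [0.7, 0.3, -1.3]
grip_width: 0.5
time: 13.95
tool_pos: [543.7, 61.7, 77.8]
tcp_rot: [3.141, -0.3, 1.516]
contact_force: [-0.3, -0.2, -0.3]
grip_width: 0.5
```

Contact force is nil, so the bar has probably slipped off. I'll back away outward and up, then look.

```bash
python3 -m handwheel '[{"claw":0,"dx":-10,"dy":0,"dz":-3,"rx":0,"ry":0,"rz":0},{"claw":0,"dx":-14,"dy":0,"dz":-14,"rx":0,"ry":0,"rz":0},{"claw":0,"dx":-8,"dy":0,"dz":-30,"rx":0,"ry":0,"rz":0},{"claw":0,"dx":-8,"dy":0,"dz":-40,"rx":0,"ry":0,"rz":0},{"claw":0,"dx":-8,"dy":0,"dz":-40,"rx":0,"ry":0,"rz":0},{"claw":0,"dx":0,"dy":0,"dz":0,"rx":0,"ry":0,"rz":0},{"claw":0,"dx":0,"dy":0,"dz":0,"rx":0,"ry":0,"rz":0},{"claw":0,"dx":0,"dy":0,"dz":0,"rx":0,"ry":0,"rz":0}]' && python3 - <<'E'
from h import *
w=cam('wrist');s=cam('side');o=bot.get_obs();print(o['tool_pos'],o['tcp_rot'])
q=proj(s,[545,90,120]);p=proj(w,[545,90,110]);print(p,q)
def z(f,u,w,h,W): x=int(max(0,min(560-w,u[0]-w/2)));y=int(max(0,min(420-h,u[1]-h/2)));print(x,y);return cv2.resize(f[y:y+h,x:x+w],(W,W*h//w),interpolation=cv2.INTER_CUBIC)
m=np.hstack([z(s['frame'],q,80,112,400),z(w['frame'],p,120,168,400)]);cv2.imwrite('pics/m6.png',m[:,:,::-1])
E
```

```text
time: 14.75
tool_pos: [538.1, -21.3, 183.7]
tcp_rot: [-3.14, -0.3, 1.515]
contact_force: [0.0, 0.5, 0.3]
grip_width: 0.4
[538.14096634 -20.91625206 183.43669949] [-3.13903182 -0.30068237  1.51566968]
[278.51498938 111.10454768] [245.74974089 316.9555364 ]
205 260
218 27
```

View pics/m6.png

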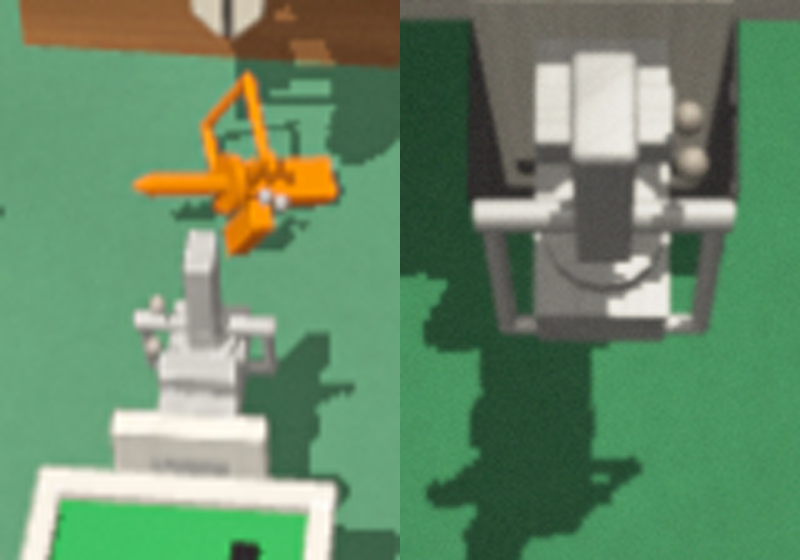

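The loop has swung down, and its bar now lies behind and under the axle's end at wrist pixel (279,124). I'll compare that with where a bar at 1.3 rad should appear.

```bash
python3 - <<'E'
from h import *
w=cam('wrist');o=bot.get_obs();print(o['time'],o['tool_pos'],o['contact_force'])
for a in(0.4,0.8,1.0,1.15,1.3):print(a,proj(w,[545.6-.05*48*np.cos(a),105.5-48*np.cos(a),112-48*np.sin(a)]))
E
```

```text
14.9 [538.24722139 -20.90253761 183.54546001] [ 0.56826514  0.12859676 -0.10113314]
0.4 [278.65933941 148.90910159]
0.8 [278.62589679 141.95997806]
1.0 [278.597358   136.14098326]
1.15 [278.57176513 130.95205427]
1.3 [278.54310069 125.16246066]
```

The measured row 124.2 matches 1.3 rad (125.2 predicted), so the loop is shut. The robot is clear of everything, so I'm handing in.

```bash
python3 -c "
from plant import bot
print(bot.close_job())"
```

```text
the job is handed in; nothing more can be done
None
```

The axle is locked: the loop pin is seated in the cross hole and its loop is snapped shut under the axle's end. I handed the job in at about 15 s with the gripper well clear of everything.

- **Pin:** I took the loop pin from the middle of the stand and lowered it into the hole. At the bottom the tool stalled at about 129 mm with 8 N upward, the height expected with the flange on the axle. The picture taken after release showed the loop open past the axle's end.
- **Loop:** I pressed the bar with shut fingers about 43 mm out from the pin. The tool was tilted 0.3 rad so that the gripper body cleared the pin's head. The last picture shows the bar under the axle's end at image row 124; row 125 is where a fully shut loop (1.3 rad) should appear.
- **Disagreements:** The wrist camera and the fixed cameras differed by about 2.5 mm in x, equally for the pin and the hole. The move between them was therefore unaffected. My first two moves were refused for missing keys and moved nothing.

The highest force in the readings was about 8 N. I viewed 10 pictures.

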